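# Load a swing-out centrifuge rotor with mixed tubes

## Task

Load the swing-out rotor on its stand so that it will spin in balance: sort the four tubes into the buckets made for them, the two wide tubes in the two wide buckets and the two slim tubes in the two slim buckets, so that like faces like across the rotor. Lower each tube upright to the bottom of its bucket rather than dropping it in, and leave it standing there released and at rest. Do not knock any tube over, and leave the tip box, the bottle and the timer where they are.

Things in the scene. Friction and masses are not known exactly. Their poses are not given: they have to be found in the camera images.
- wide_tube_1: wide self-standing centrifuge tube, frosted plastic with a blue screw cap: 115 mm tall, body and flat foot 30 mm in diameter, the top 16 mm is the closed cap, 34 mm in diameter; about 60 g. Stands loose and upright on the bench. Origin: centre of the underside of the foot; z up along the tube.
- wide_tube_2: wide self-standing centrifuge tube, frosted plastic with a blue screw cap: 115 mm tall, body and flat foot 30 mm in diameter, the top 16 mm is the closed cap, 34 mm in diameter; about 60 g. Stands loose and upright on the bench. Origin: centre of the underside of the foot; z up along the tube.
- slim_tube_1: slim self-standing centrifuge tube, frosted plastic with a blue screw cap: 118 mm tall, body 17 mm in diameter, flat foot 20 mm in diameter and 12 mm high, the top 16 mm is the closed cap, 22 mm in diameter; about 30 g. Stands loose and upright on the bench, easily knocked over. Origin: centre of the underside of the foot; z up along the tube.
- slim_tube_2: slim self-standing centrifuge tube, frosted plastic with a blue screw cap: 118 mm tall, body 17 mm in diameter, flat foot 20 mm in diameter and 12 mm high, the top 16 mm is the closed cap, 22 mm in diameter; about 30 g. Stands loose and upright on the bench, easily knocked over. Origin: centre of the underside of the foot; z up along the tube.
- wide_bucket_1: wide steel bucket: bore 39 mm, widening over its top 10 mm to 49 mm at the mouth. Origin: on its axis at the trunnion pins, 86 mm above the bench; z up along the bucket, x radially outward from the spindle, y along the pins. Mouth 20 mm above the origin, inner floor 52 mm below it. Swings freely about y (up to 0.5 rad) and hangs upright by itself.
- wide_bucket_2: wide steel bucket: bore 39 mm, widening over its top 10 mm to 49 mm at the mouth. Origin: on its axis at the trunnion pins, 86 mm above the bench; z up along the bucket, x radially outward from the spindle, y along the pins. Mouth 20 mm above the origin, inner floor 52 mm below it. Swings freely about y (up to 0.5 rad) and hangs upright by itself.
- slim_bucket_1: slim steel bucket: bore 29 mm, widening over its top 10 mm to 39 mm at the mouth; a wide tube does not go in. Origin: on its axis at the trunnion pins, 86 mm above the bench; z up along the bucket, x radially outward from the spindle, y along the pins. Mouth 20 mm above the origin, inner floor 52 mm below it. Swings freely about y (up to 0.5 rad) and hangs upright by itself.
- slim_bucket_2: slim steel bucket: bore 29 mm, widening over its top 10 mm to 39 mm at the mouth; a wide tube does not go in. Origin: on its axis at the trunnion pins, 86 mm above the bench; z up along the bucket, x radially outward from the spindle, y along the pins. Mouth 20 mm above the origin, inner floor 52 mm below it. Swings freely about y (up to 0.5 rad) and hangs upright by itself.
- rotor: aluminium swing-out rotor, 180 mm across, on a fixed round grey stand of the same width: arms 77 to 91 mm above the bench, hub nut up to 102 mm; bucket axes 60 mm from the spindle, 90 degrees apart, like kinds facing. Turns under a light drag (0.025 N m), carrying all buckets round, so it may shift when touched. Origin: on the spindle, 86 mm above the bench; z up, x at a wide bucket.
- rotor_stand: round grey stand under the rotor, 180 mm in diameter, fixed to the bench. Origin: centre of the underside, on the spindle axis; z up. Bystanders around: behind it a loose tip box with a turquoise lid, 104 mm high, and a loose glass bottle with a blue cap, 111 mm high; to the right, in front of the shaker, a loose bench timer, 34 mm high.

How it is judged:
By the outcome, as a careful person would: the job done as asked, in the order asked, and still so for the second after the job is handed in, with the robot touching nothing.
It also fails if it takes over 104 s, if anything falls off the work surface, if the arm or the gripper's body presses on something with over 40 N, if the wrist force passes 120 N, or if a joint passes its speed limit or range.

## Robot

A 7-joint arm with a two-finger parallel gripper is mounted at the origin on the work surface; the furniture and walls round the work are solid. World frame = base frame: x ahead of the robot, y to its left, z up, the work surface at z = 0. Lengths are in m, angles in degrees, forces in N, time in s.
With the tool pointing down it reaches from about 0.35 to 0.9 m from the base axis. Payload 7.2 kg.
Tool frame: the origin (TCP) lies at the very end of the fingers, on their centre line; the grasp point (between the pads) lies 19 mm behind it; z points along the fingers, y is the line along which they close (so a half turn about z gives the same grasp; the last joint's range is limited). The gripper opens to 88 mm and grips with 3 to 60 N. Pads are 20 mm wide; open, the fingers measure 115 mm over their backs; the gripper's body (75 mm by 178 mm) begins 61 mm behind the grasp point.
Start: joints at [-77.533, 23.554, -0.728, 91.456, 0.321, 64.991, -4.71], TCP at [0.176, 0.6, 0.223] pointing down, gripper open.
Joint ranges: [-169.25, 169.25], [-16.82, 113.86], [-84.01, 82.57], [7.8, 145.47], [-59.2, 239.2], [7.22, 106.19], [-163.78, 163.78]. Speed limits (degrees/s): [136.94, 136.94, 172.46, 172.46, 180, 180, 180].

## Interface

Orientations are given as [roll, pitch, yaw] about the fixed x, y, z axes, in that order (R = Rz(yaw) Ry(pitch) Rx(roll)).
In Python, from plant import env gives the robot as it stands.
- The arm moves only by the shell command python3 -m handwheel 'ROWS' [FORCE]. ROWS is JSON, a list of rows, each a list of 3 entries, a list of its own where there are three numbers: the shift along the tool's x, y, z in mm, then the turn, a rotation vector about the tool's x, y, z in degrees, then the finger opening in mm, from 0 to 87.8. A call has 1 to 5 rows; each row shifts and turns the commanded pose from where the row before left it, along the tool's axes as they then stand; what a row does not reach is not made up. A row lasts 1/12 s, in which the tool goes at most 41.7 mm and 7.16 degrees, less where a joint would pass 70% of its speed; a pose out of reach is approached as far as the arm can. A call is refused whole if a number of a shift passes 41.7 or a number of a turn 7.16, either way. A call with a gripper value outside its range is refused whole. The fingers move at their own pace and stop on an object; FORCE is the grip in N (left out, the last holds). Time passes only in rows, so rows that do not move let the fingers close. It gives the time, the measured TCP pose, the force, the opening and the grip force at its end, in the units of the state.
- env.read_state(): the state, without advancing time (a new reading comes with each control period).
- env.grab_frame(name): name is "scene" or "top" or "wrist"; returns a dict with "image" (480x640x3 uint8, red, green, blue), "range_z" (480x640 float32, m along the optical axis (not along the pixel's ray), 0 where there is no reading), "vertical_fov" (degrees; the focal length in pixels is half the picture's height over the tangent of half this angle, whatever the lens; pixels are square), "cx", "cy" (the principal point, pixels), "k1" (the pictures are not rectified: a ray, as slopes to the right and down, at radius r is drawn at 1 + k1 r^2 times it, then the intrinsics apply), "eye" and "rotation" of the camera in the world. Camera axes: x right, y down, z forward; pixel columns grow to the right and rows downward; lengths in m; the calibration is good to about 2 mm. A picture is of the moment at which its call begins.
- env.sign_off(): hands the job in; it is judged then, once.
Trained networks look in a picture, given as the dict that the camera call returned (one of the last four; its "shot" number tells which), for a name from the list of things; names that differ only in an ending like _2 or _b are one class to them, and where a whole thing is asked for, a point or a joint stands for the part that bears it (a point fixed in the world has none). Each returns a list of dicts, best first, with "p" (0 to 1); they miss things now and then, are a little off and sometimes report something else, mostly with a low value. They report only what shows in the picture. A call takes as long as a camera call.
- env.find_in(label, picture): "point" ([x, y, z] in m, in the coordinates of the camera as it stood for that picture, good to about 4 mm: the middle of the surface that is visible of it).
The state is a dict: "t": time; "joint_pos": joint angles; "joint_vel": joint speeds; "joint_torque": joint torques, N m; "eef_pos": TCP position; "eef_rot": TCP orientation; "contact_force": force on the tool from outside, world axes, zero at the start; "ft_torque": the same for the moment, N m; "grip_width": opening from 0.0 (shut) to 1.0 (fully open); "gripper_force": force on a finger pad.
Only numpy, scipy, OpenCV 4.12 (cv2) and the standard library are available. Lean on these libraries where they do the work, as an engineer would, in place of code of your own. Each camera call takes 0.05 s, during which the arm holds its last target. There are 200 camera calls.

## Working session

There is one attempt and no reset: what is moved stays moved. The work goes in short steps, Python scripts to look and compute and a shell command to move; the robot and the scene stay as the last step left them, time stands still between calls to the robot, and variables do not carry over. Pictures are saved under pics/ and viewed, at most 14 in all, crops included, and the job is handed in when it is done.

```bash
ls; mkdir -p pics; cat > h.py <<'E'
import numpy as np, cv2
from plant import env
def w(f,pt): return np.array(f["eye"])+np.array(f["rotation"]).reshape(3,3)@np.array(pt)
def px(f,P):
    R=np.array(f["rotation"]).reshape(3,3); c=R.T@(np.array(P)-np.array(f["eye"])); a=c[:2]/c[2]
    a=a*(1+f["k1"]*(a@a)); fl=240/np.tan(np.radians(f["vertical_fov"]/2)); return a*fl+[f["cx"],f["cy"]]
def cloud(f):
    fl=240/np.tan(np.radians(f["vertical_fov"]/2)); v,u=np.mgrid[0:480,0:640].astype(float)
    K=np.array([[fl,0,f["cx"]],[0,fl,f["cy"]],[0,0,1]])
    p=cv2.undistortPoints(np.stack([u.ravel(),v.ravel()],1)[:,None],K,np.array([f["k1"],0,0,0,0.]))[:,0]
    z=f["range_z"].ravel(); C=np.c_[p*z[:,None],z]
    P=C@np.array(f["rotation"]).reshape(3,3).T+np.array(f["eye"]); P[z==0]=np.nan
    return P.reshape(480,640,3)
def save(f,n): cv2.imwrite("pics/"+n,f["image"][:,:,::-1])
E
python3 - <<'E'
from h import *
s=env.read_state(); print({k:np.round(v,3) for k,v in s.items()})
for c in ["top","scene"]:
    f=env.grab_frame(c); save(f,c+"0.png"); print(c,f["vertical_fov"],f["k1"],f["eye"],np.round(f["rotation"],2).tolist())
    for l in ["wide_tube_1","slim_tube_1","wide_bucket_1","slim_bucket_1","rotor","rotor_stand"]:
        for d in env.find_in(l,f): 
            P=w(f,d["point"]); print(l,round(d["p"],2),np.round(P,3),px(f,P).round())
E
```

```text
pics
{'t': np.float64(0.0), 'joint_pos': array([-77.533,  23.601,  -0.729,  91.504,   0.323,  64.99 ,  -4.71 ]), 'joint_vel': array([-0.067, -0.018,  0.095,  0.028, -0.123,  0.016, -0.056]), 'joint_torque': array([ 1.0000e-03, -5.8795e+01,  6.4200e-01, -2.9107e+01, -5.4000e-02,
        1.8000e-02,  0.0000e+00]), 'eef_pos': array([0.176, 0.599, 0.222]), 'eef_rot': array([-1.79907e+02,  8.00000e-03,  1.63628e+02]), 'contact_force': array([ 0.067, -0.44 ,  0.371]), 'ft_torque': array([ 0.001, -0.035,  0.007]), 'gripper_force': np.float64(0.0), 'grip_width': np.float64(1.0)}
top 45.13919026609271 -0.1410713877936791 [0.35368154 0.27402695 0.97127907] [-170.21, -0.64, -89.08]Traceback (most recent call last):
  File "<stdin>", line 7, in <module>
  File "h.py", line 3, in w
    def w(f,pt): return np.array(f["eye"])+np.array(f["rotation"]).reshape(3,3)@np.array(pt)
                                           ~~~~~~~~~~~~~~~~~~~~~~~~~~~~~~~^^^^^
ValueError: cannot reshape array of size 3 into shape (3,3)
```

```bash
sed -i 's/np.array(f\["rotation"\]).reshape(3,3)/Rm(f)/' h.py; cat >> h.py <<'E'
from scipy.spatial.transform import Rotation as Ro
def Rm(f): return Ro.from_euler("xyz",f["rotation"],degrees=True).as_matrix()
E
python3 - <<'E'
from h import *
for c in ["top","scene"]:
    f=env.grab_frame(c); save(f,c+"0.png"); print(c,f["vertical_fov"],f["k1"],f["eye"],np.round(f["rotation"],2).tolist())
    P=cloud(f); print("z stats", np.nanpercentile(P[...,2],[1,10,50,90]))
    for l in ["wide_tube_1","slim_tube_1","wide_bucket_1","slim_bucket_1","rotor","rotor_stand"]:
        for d in env.find_in(l,f): 
            P=w(f,d["point"]); print(l,round(d["p"],2),np.round(P,3),px(f,P).round())
E
```

```text
top 45.13919026609271 -0.1410713877936791 [0.35368154 0.27402695 0.97127907] [-170.21, -0.64, -89.08]
z stats [-0.12397607 -0.00209022  0.00191274  0.18386131]
wide_tube_1 0.9 [0.397 0.237 0.116] [341. 319.]
wide_tube_1 0.58 [0.405 0.164 0.113] [390. 314.]
slim_tube_1 0.77 [0.409 0.386 0.12 ] [240. 308.]
slim_tube_1 0.7 [0.556 0.275 0.052] [317. 222.]
slim_tube_1 0.46 [0.401 0.319 0.119] [286. 315.]
slim_tube_1 0.17 [0.405 0.166 0.117] [389. 314.]
wide_bucket_1 0.82 [0.517 0.298 0.079] [302. 242.]
wide_bucket_1 0.72 [0.626 0.248 0.079] [335. 176.]
slim_bucket_1 0.78 [0.593 0.327 0.091] [285. 193.]
slim_bucket_1 0.56 [0.548 0.216 0.087] [355. 223.]
rotor 0.72 [0.564 0.273 0.087] [319. 212.]
scene 47.432347611468685 -0.04558207441950785 [ 0.09540927 -0.32140465  0.54714027] [-123.39, 0.84, -36.22]
z stats [-0.08689215 -0.00074621  0.04148028  0.25123416]
wide_tube_1 0.88 [0.403 0.152 0.073] [300. 302.]
wide_tube_1 0.74 [0.393 0.227 0.073] [264. 278.]
slim_tube_1 0.94 [0.397 0.317 0.067] [237. 252.]
slim_tube_1 0.74 [0.404 0.388 0.067] [219. 230.]
wide_bucket_1 0.83 [0.494 0.284 0.086] [300. 230.]
wide_bucket_1 0.78 [0.617 0.256 0.1  ] [372. 205.]
wide_bucket_1 0.34 [0.396 0.315 0.069] [237. 251.]
slim_bucket_1 0.64 [0.58  0.327 0.093] [327. 199.]
slim_bucket_1 0.58 [0.525 0.218 0.09 ] [342. 240.]
rotor 0.62 [0.54  0.278 0.091] [326. 219.]
rotor 0.26 [0.526 0.273 0.081] [320. 229.]
rotor_stand 0.74 [0.526 0.272 0.083] [321. 228.]
```

View pics/top0.png

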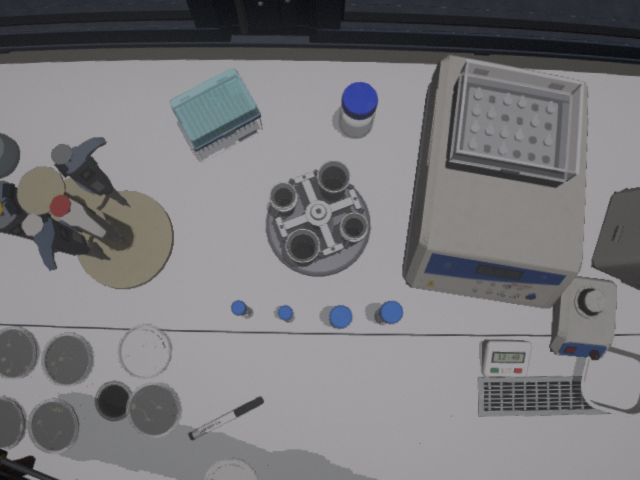

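View pics/scene0.png

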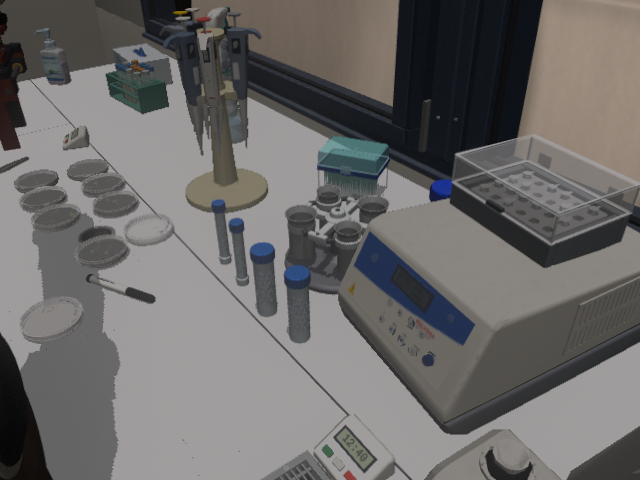

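Top view: slim tubes at (240,308) and (286,315), wide tubes at (341,319) and (390,314). The rotor is at (319,212), with wide buckets at (302,242) and (335,176) and slim buckets at (285,193) and (355,223). The scene view agrees. Next I'll refine with depth.

```bash
cat >> h.py <<'E'
def caps(f,P,seeds,zt):
    out=[]
    for s,z in zip(seeds,zt):
        m=(np.hypot(P[...,0]-s[0],P[...,1]-s[1])<.03)&(abs(P[...,2]-z)<.005)
        q=P[m]; 
        if len(q)<8: out.append(None); continue
        (x,y),r=cv2.minEnclosingCircle(q[:,:2].astype(np.float32)); out.append(np.round([x,y,np.median(q[:,2]),r,len(q)],4).tolist())
    return out
E
python3 - <<'E'
from h import *
from scipy.optimize import least_squares
seeds=[(.403,.158),(.397,.233),(.401,.318),(.407,.387)]
for c in ["top","scene"]:
    f=env.grab_frame(c); P=cloud(f); I=f["image"].astype(int)
    for o in caps(f,P,seeds,[.115,.115,.118,.118]): print(c,o)
    blue=(I[...,2]>I[...,0]+50)&(P[...,2]>.09)&(P[...,2]<.13)
    for s in seeds:
        q=P[blue&(np.hypot(P[...,0]-s[0],P[...,1]-s[1])<.03)]; print(" blue",q.mean(0).round(4),q.min(0).round(4),q.max(0).round(4),len(q))
    # rotor: model-fit rims z~.106
    B=[(.517,.298),(.626,.248),(.593,.327),(.548,.216)]
    for s,r in zip(B,[.0265,.0265,.0215,.0215]):
        m=(np.hypot(P[...,0]-s[0],P[...,1]-s[1])<.04)&(P[...,2]>.099)&(P[...,2]<.113)
        q=P[m][:,:2]
        if len(q)<15: print(c,"few",len(q)); continue
        g=least_squares(lambda a:np.hypot(q[:,0]-a[0],q[:,1]-a[1])-a[2],[*s,r],loss="soft_l1",f_scale=.002)
        print(c,"rim",g.x.round(4),len(q),np.median(P[m][:,2]).round(4))
    m=(np.hypot(P[...,0]-.567,P[...,1]-.272)<.025)&(P[...,2]>.095)&(P[...,2]<.11); print("nut",P[m].mean(0),m.sum())
    if c=="top":
        m=(P[...,1]<.17)&(P[...,0]>.45)&(P[...,2]>.05); q=P[m]; print("shaker",np.percentile(q,[2,50,98],axis=0).round(3))
        m=(P[...,1]<.16)&(P[...,1]>-.1)&(P[...,0]>.47)&(P[...,2]>.1)
        for y0 in np.arange(.0,.16,.02):
            k=m&(P[...,1]>y0)&(P[...,1]<=y0+.02); print(y0.round(2),k.sum(),P[k].min(0).round(3) if k.any() else "",P[k].max(0).round(3) if k.any() else "")
E
```

```text
top [0.4079, 0.1625, 0.1145, 0.018, 421.0]
top [0.4002, 0.2383, 0.1146, 0.0175, 419.0]
top [0.4047, 0.319, 0.1178, 0.0113, 175.0]
top [0.4107, 0.3896, 0.1178, 0.0114, 176.0]
 blue [0.4083 0.1623 0.1146] [0.3928 0.1459 0.1094] [0.4244 0.1779 0.1192] 384
 blue [0.4003 0.2378 0.1146] [0.3845 0.2219 0.1094] [0.4158 0.2533 0.1188] 378
 blue [0.4047 0.3199 0.1178] [0.3947 0.3108 0.1135] [0.4143 0.3288 0.1213] 148
 blue [0.4106 0.3895 0.118 ] [0.4006 0.3805 0.1138] [0.4202 0.3997 0.1219] 148
top rim [0.5076 0.2975 0.0235] 330 0.1038
top rim [0.6183 0.2513 0.0236] 307 0.1039
top rim [0.5861 0.3282 0.0186] 251 0.1041
top rim [0.5397 0.219  0.0186] 251 0.1042
nut [0.56190875 0.2745017  0.10093843] 212
shaker [[ 0.456 -0.268  0.061]
 [ 0.626  0.001  0.18 ]
 [ 0.971  0.134  0.253]]
0.0 3176 [0.47 0.   0.1 ] [0.925 0.02  0.256]
0.02 3225 [0.47 0.02 0.1 ] [0.926 0.04  0.256]
0.04 3337 [0.47  0.04  0.101] [0.927 0.06  0.255]
0.06 3990 [0.47  0.06  0.101] [0.925 0.08  0.256]
0.08 4115 [0.47 0.08 0.1 ] [0.923 0.1   0.255]
0.1 2760 [0.47 0.1  0.1 ] [0.927 0.12  0.191]
0.12 1357 [0.47 0.12 0.1 ] [0.925 0.14  0.187]
0.14 347 [0.87 0.14 0.1 ] [0.926 0.16  0.116]
scene [0.4065, 0.1632, 0.115, 0.0177, 380.0]
scene [0.3985, 0.2387, 0.1151, 0.0182, 327.0]
scene [0.4024, 0.3209, 0.1181, 0.0118, 126.0]
scene [0.4077, 0.3909, 0.117, 0.0113, 95.0]
 blue [0.4059 0.1618 0.1152] [0.3904 0.1465 0.112 ] [0.4223 0.1787 0.1175] 304
 blue [0.3978 0.2369 0.1153] [0.3824 0.2226 0.1126] [0.4137 0.2542 0.1171] 242
 blue [0.402  0.3189 0.1184] [0.3934 0.3111 0.1157] [0.4114 0.3293 0.1202] 71
 blue [0.4084 0.3899 0.1175] [0.3996 0.3799 0.1162] [0.4176 0.4007 0.1187] 59
scene rim [0.5062 0.2983 0.0237] 305 0.1039
scene rim [0.6165 0.2525 0.0236] 293 0.104
scene rim [0.5843 0.3308 0.0185] 210 0.1038
scene rim [0.5381 0.2199 0.0188] 263 0.1037
nut [0.55855927 0.2720401  0.10073158] 140
```

```bash
cat > go.py <<'E'
import sys
from h import *
# usage: go.py x y z [yaw]: offset to the target, in tool axes (mm) and turn (deg)
s=env.read_state(); t=[float(a) for a in sys.argv[1:4]]; R=Ro.from_euler("xyz",s["eef_rot"],degrees=True)
d=R.inv().apply(np.array(t)-s["eef_pos"])*1000
yaw=float(sys.argv[4]) if len(sys.argv)>4 else 110
rv=(R.inv()*Ro.from_euler("xyz",[180,0,yaw],degrees=True)).as_rotvec(degrees=True)
print("t",round(float(s["t"]),2),"pos",np.round(s["eef_pos"],4),"d mm",d.round(1),"turn",rv.round(2),"F",np.round(s["contact_force"],1),"w",round(float(s["grip_width"])*88,1),"gf",round(float(s["gripper_force"]),1))
E
for i in 1; do
python3 -m handwheel '[[[0,0,0],[0,0,6.7],87],[[0,0,0],[0,0,6.7],87],[[0,0,0],[0,0,6.7],87],[[0,0,0],[0,0,6.7],87]]' 25
python3 -m handwheel '[[[0,0,0],[0,0,6.7],87],[[0,0,0],[0,0,6.7],87],[[0,0,0],[0,0,6.7],87],[[0,0,0],[0,0,6.7],87]]' 25
done
python3 go.py 0.407 0.1625 0.200
```

```text
t: 1.23
eef_pos: [0.1763, 0.5996, 0.2227]
eef_rot: [180.0, -0.0, 136.5]
contact_force: [-0.6, -0.1, 0.5]
grip_width: 0.99
gripper_force: 0.0
t: 1.57
eef_pos: [0.1762, 0.5997, 0.2227]
eef_rot: [180.0, -0.0, 109.7]
contact_force: [0.8, -0.3, 0.8]
grip_width: 0.988
gripper_force: 0.0
t 1.57 pos [0.1762 0.5997 0.2227] d mm [-489.4   70.    22.6] turn [ 0.  -0.  -0.3] F [ 0.8 -0.3  0.8] w 86.9 gf 0.0
```

```bash
python3 -m handwheel '[[[-32,4.6,0],[0,0,0],87],[[-32,4.6,0],[0,0,0],87],[[-32,4.6,0],[0,0,0],87],[[-32,4.6,0],[0,0,0],87],[[-32,4.6,0],[0,0,0],87]]' >/dev/null
python3 -m handwheel '[[[-32,4.6,0],[0,0,0],87],[[-32,4.6,0],[0,0,0],87],[[-32,4.6,0],[0,0,0],87],[[-32,4.6,0],[0,0,0],87],[[-32,4.6,0],[0,0,0],87]]' >/dev/null
python3 -m handwheel '[[[-32,4.6,0],[0,0,0],87],[[-32,4.6,0],[0,0,0],87],[[-32,4.6,0],[0,0,0],87],[[-32,4.6,0],[0,0,0],87],[[-32,4.6,0],[0,0,0],87]]' >/dev/null
python3 -m handwheel '[[[0,0,0],[0,0,0],87],[[0,0,0],[0,0,0],87]]' >/dev/null
python3 go.py 0.407 0.1625 0.200
python3 - <<'E'
from h import *
f=env.grab_frame("wrist"); save(f,"w1.png"); P=cloud(f)
for o in caps(f,P,[(.407,.1625),(.399,.238)],[.115,.115]): print(o)
E
```

```text
t 2.98 pos [0.4061 0.171  0.2229] d mm [-8.3 -2.  22.9] turn [ 0.04 -0.02 -0.2 ] F [0.1 0.7 0.3] w 87.1 gf 0.0
[0.4077, 0.163, 0.115, 0.0178, 1425.0]
[0.4001, 0.2385, 0.1152, 0.0177, 1757.0]
```

View pics/w1.png

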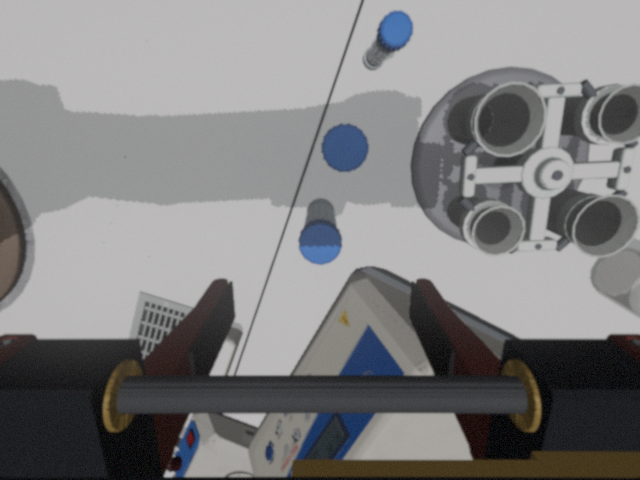

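```bash
python3 -m handwheel '[[[-8,-1.5,20],[0,0,0],70],[[0,0,35],[0,0,0],70],[[0,0,35],[0,0,0],70],[[0,0,31],[0,0,0],70],[[0,0,10],[0,0,0],70]]' >/dev/null
python3 -m handwheel '[[[0,0,0],[0,0,0],50],[[0,0,0],[0,0,0],40],[[0,0,0],[0,0,0],28],[[0,0,0],[0,0,0],28]]' 25 >/dev/null
python3 go.py 0.4075 0.163 0.092
python3 -m handwheel '[[[0,0,0],[0,0,0],28],[[0,0,0],[0,0,0],28],[[0,0,0],[0,0,0],28]]' 25
```

```text
t 3.78 pos [0.4078 0.1652 0.0932] d mm [-2.  -1.   1.2] turn [ 0.16 -0.06  0.05] F [ 0.5  0.  -0.5] w 47.0 gf 0.0
t: 4.03
eef_pos: [0.4074, 0.1647, 0.0926]
eef_rot: [179.9, -0.0, 110.0]
contact_force: [0.3, -0.2, 8.1]
grip_width: 0.377
gripper_force: 25.0
```

```bash
python3 -m handwheel '[[[0,0,-10],[0,0,0],28],[[0,0,-30],[0,0,0],28],[[0,0,-35],[0,0,0],28],[[0,0,-35],[0,0,0],28],[[0,0,-30],[0,0,0],28]]' >/dev/null
python3 -m handwheel '[[[1.2,25,0],[0,0,0],28],[[1.2,30,0],[0,0,0],28],[[1.2,30,0],[0,0,0],28],[[1.2,30,0],[0,0,0],28],[[1.2,30,0],[0,0,0],28]]' >/dev/null
python3 -m handwheel '[[[1.2,30,0],[0,0,0],28],[[1.2,30,0],[0,0,0],28],[[1,15,0],[0,0,0],28],[[0.5,7,0],[0,0,0],28]]' >/dev/null
python3 -m handwheel '[[[0,0,0],[0,0,0],28],[[0,0,0],[0,0,0],28],[[0,0,0],[0,0,0],28]]'
python3 go.py 0.6175 0.2535 0.16
python3 - <<'E'
from h import *
f=env.grab_frame("wrist"); save(f,"w2.png")
f=env.grab_frame("scene"); save(f,"s2.png");P=cloud(f)
for o in caps(f,P,[(.6175,.252)],[.25]): print(o)
I=f["image"].astype(int)
q=P[(I[...,2]>I[...,0]+50)&(P[...,2]>.18)&(np.hypot(P[...,0]-.6175,P[...,1]-.252)<.05)];print(len(q),q.mean(0),q.min(0),q.max(0))
E
```

```text
t: 5.45
eef_pos: [0.6157, 0.2507, 0.2321]
eef_rot: [-180.0, -0.0, 110.0]
contact_force: [0.1, -0.5, -0.8]
grip_width: 0.375
gripper_force: 25.0
t 5.45 pos [0.6157 0.2507 0.2321] d mm [ 2.   2.7 72.1] turn [-0.03 -0.01  0.  ] F [ 0.1 -0.5 -0.8] w 33.0 gf 25.0
[0.6152, 0.2506, 0.252, 0.0277, 264.0]
68 [0.61852704 0.24266615 0.25412905] [0.60485173 0.23352352 0.25296001] [0.62959644 0.25649561 0.25528962]
```

View pics/s2.png

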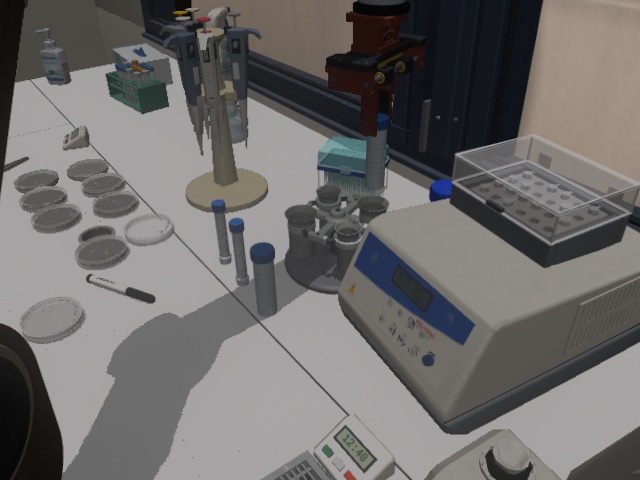

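View pics/w2.png

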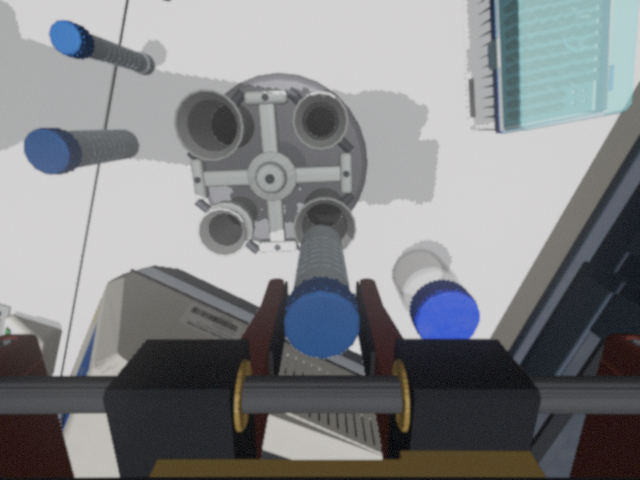

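Tube 1 is held upright at (322,315), above the wide bucket's mouth at (325,220). I'll check the tube against the bucket in this same camera.

```bash
cat > chk.py <<'E'
# chk.py bx by [r=.0236]: held cap centre (wrist cam) and bucket rim fit
import sys
from h import *
from scipy.optimize import least_squares
bx,by=map(float,sys.argv[1:3]); s=env.read_state(); t=s["eef_pos"]
f=env.grab_frame("wrist"); P=cloud(f); I=f["image"].astype(int)
b=(I[...,2]>I[...,0]+40)&(abs(P[...,2]-t[2]-.022)<.012)&(np.hypot(P[...,0]-t[0],P[...,1]-t[1])<.03); q=P[b]
zt=np.percentile(q[:,2],70); q=q[abs(q[:,2]-zt)<.003]; (x,y),r=cv2.minEnclosingCircle(q[:,:2].astype(np.float32))
print("cap",np.round([x,y,zt,r],4),len(q),"cap-tcp",np.round(np.array([x,y,zt])-t,4))
m=(np.hypot(P[...,0]-bx,P[...,1]-by)<.035)&(P[...,2]>.099)&(P[...,2]<.113); q=P[m][:,:2]
if len(q)>30:
    g=least_squares(lambda a:np.hypot(q[:,0]-a[0],q[:,1]-a[1])-a[2],[bx,by,.021],loss="soft_l1",f_scale=.002); print("rim",g.x.round(4),len(q))
E
python3 chk.py .6175 .252
python3 -m handwheel '[[[2,2.7,0],[0,0,0],28]]' >/dev/null
```

```text
cap [0.6163 0.2495 0.2549 0.0172] 4059 cap-tcp [ 0.0005 -0.0014  0.0226]
rim [0.618  0.2519 0.0235] 778
```

```bash
python3 -m handwheel '[[[0,0,20],[0,0,0],28],[[0,0,20],[0,0,0],28],[[0,0,15],[0,0,0],28],[[0,0,15],[0,0,0],28],[[0,0,10],[0,0,0],28]]'
python3 -m handwheel '[[[0,0,10],[0,0,0],28],[[0,0,8],[0,0,0],28],[[0,0,3],[0,0,0],28],[[0,0,0],[0,0,0],28],[[0,0,0],[0,0,0],28]]'
python3 go.py 0.6173 0.2534 0.1265
```

```text
t: 6.1
eef_pos: [0.6177, 0.2542, 0.1502]
eef_rot: [-179.9, -0.0, 110.0]
contact_force: [-0.5, 0.3, -0.3]
grip_width: 0.375
gripper_force: 25.0
t: 6.52
eef_pos: [0.6188, 0.2542, 0.1311]
eef_rot: [180.0, -0.0, 110.0]
contact_force: [-0.6, -0.2, -1.1]
grip_width: 0.381
gripper_force: 25.0
t 6.52 pos [0.6188 0.2542 0.1311] d mm [-0.2 -1.7  4.6] turn [ 0.03 -0.    0.02] F [-0.6 -0.2 -1.1] w 33.5 gf 25.0
```

```bash
python3 -m handwheel '[[[0,-1.5,1],[0,0,0],28],[[0,0,1],[0,0,0],28],[[0,0,0],[0,0,0],28]]'
python3 -m handwheel '[[[0,0,1],[0,0,0],28],[[0,0,0.5],[0,0,0],28],[[0,0,0],[0,0,0],28]]'
python3 -m handwheel '[[[0,0,0.5],[0,0,0],28],[[0,0,0.5],[0,0,0],28],[[0,0,0],[0,0,0],28]]'
python3 go.py 0.6173 0.2534 0.1265
```

```text
t: 6.77
eef_pos: [0.6171, 0.2536, 0.129]
eef_rot: [180.0, -0.0, 110.0]
contact_force: [-0.1, -0.7, -0.9]
grip_width: 0.376
gripper_force: 25.0
t: 7.02
eef_pos: [0.617, 0.2536, 0.1271]
eef_rot: [-180.0, -0.0, 110.0]
contact_force: [0.2, 0.2, -0.0]
grip_width: 0.376
gripper_force: 25.0
t: 7.27
eef_pos: [0.6174, 0.2537, 0.1267]
eef_rot: [180.0, -0.0, 110.0]
contact_force: [-0.6, -0.7, 3.4]
grip_width: 0.374
gripper_force: 25.0
t 7.27 pos [0.6174 0.2537 0.1267] d mm [-0.2 -0.2  0.2] turn [ 0.05 -0.01  0.02] F [-0.6 -0.7  3.4] w 32.9 gf 25.0
```

```bash
python3 -m handwheel '[[[0,0,0],[0,0,0],40],[[0,0,0],[0,0,0],50],[[0,0,0],[0,0,0],55],[[0,0,0],[0,0,0],55],[[0,0,0],[0,0,0],55]]'
python3 -m handwheel '[[[0,0,-12],[0,0,0],55],[[0,0,-25],[0,0,0],55],[[0,0,-35],[0,0,0],55],[[0,0,-38],[0,0,0],55]]' >/dev/null
python3 -m handwheel '[[[25,-18.6,0],[0,0,0],55],[[25,-18.6,0],[0,0,0],55],[[25,-18.6,0],[0,0,0],55],[[25,-18.6,0],[0,0,0],55]]' >/dev/null
python3 -m handwheel '[[[25,-18.6,0],[0,0,0],55],[[25,-18.6,0],[0,0,0],55],[[25,-18.6,0],[0,0,0],55],[[20,-15,0],[0,0,0],55],[[0,0,0],[0,0,0],55]]' >/dev/null
python3 -m handwheel '[[[0,0,0],[0,0,0],55],[[0,0,0],[0,0,0],55]]' >/dev/null
python3 go.py 0.409 0.390 0.095
python3 - <<'E'
from h import *
f=env.grab_frame("top"); save(f,"t3.png"); P=cloud(f)
print(caps(f,P,[(.6175,.252)],[.149]),caps(f,P,[(.409,.39)],[.118]))
f=env.grab_frame("wrist"); P=cloud(f); print(caps(f,P,[(.409,.39)],[.118]))
E
```

```text
t: 7.68
eef_pos: [0.617, 0.2535, 0.1259]
eef_rot: [-180.0, 0.0, 110.0]
contact_force: [0.1, -0.4, 0.2]
grip_width: 0.621
gripper_force: 0.0
t 8.93 pos [0.4147 0.3866 0.2369] d mm [  5.1  -4.4 141.9] turn [ 0.07 -0.   -0.01] F [ 0.4 -0.1 -0.5] w 54.9 gf 0.0
[[0.6181, 0.2518, 0.1488, 0.0181, 415.0]] [None]
[[0.4103, 0.3916, 0.1178, 0.0115, 583.0]]
```

View pics/t3.png

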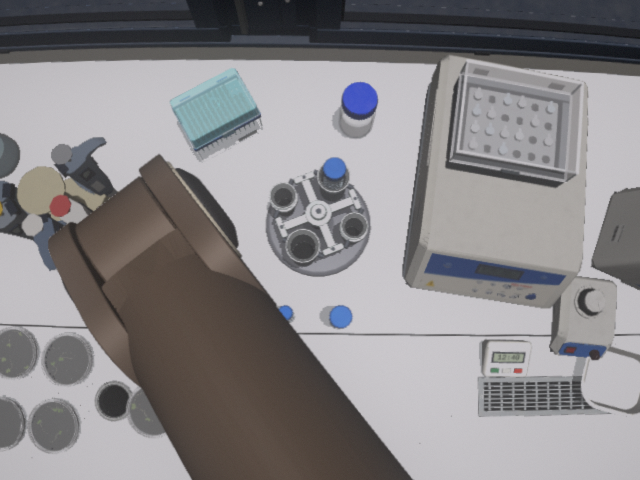

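Wide tube 1 is seated: its cap is at (335,168) and its top at 0.149 m. Next is the left slim tube.

```bash
python3 -m handwheel '[[[5.7,-2.9,10],[0,0,0],55],[[0,0,35],[0,0,0],55],[[0,0,35],[0,0,0],55],[[0,0,30],[0,0,0],55],[[0,0,20],[0,0,0],55]]' >/dev/null
python3 -m handwheel '[[[0,0,11],[0,0,0],50],[[0,0,0],[0,0,0],45],[[0,0,0],[0,0,0],40],[[0,0,0],[0,0,0],35]]' 15 >/dev/null
python3 go.py 0.410 0.391 0.095
```

```text
t 9.78 pos [0.4101 0.3919 0.0963] d mm [-0.8 -0.4  1.3] turn [ 0.1  -0.05 -0.01] F [ 0.7 -0.   0.3] w 37.2 gf 0.0
```

```bash
python3 -m handwheel '[[[0,0,0],[0,0,0],30],[[0,0,0],[0,0,0],26],[[0,0,0],[0,0,0],22],[[0,0,0],[0,0,0],18],[[0,0,0],[0,0,0],16]]' 15 >/dev/null
python3 -m handwheel '[[[0,0,0],[0,0,0],16],[[0,0,0],[0,0,0],16],[[0,0,0],[0,0,0],16]]' 20
python3 -m handwheel '[[[0,0,-8],[0,0,0],16],[[0,0,-25],[0,0,0],16],[[0,0,-35],[0,0,0],16],[[0,0,-38],[0,0,0],16],[[0,0,-35],[0,0,0],16]]'
python3 go.py 0.585 0.3295 0.24
```

```text
t: 10.45
eef_pos: [0.4097, 0.392, 0.0959]
eef_rot: [179.9, -0.1, 110.0]
contact_force: [-0.0, -0.0, 5.7]
grip_width: 0.237
gripper_force: 20.0
t: 10.87
eef_pos: [0.409, 0.3908, 0.2381]
eef_rot: [-180.0, 0.0, 110.0]
contact_force: [-0.1, 0.5, -1.4]
grip_width: 0.236
gripper_force: 20.0
t 10.87 pos [0.409  0.3908 0.2381] d mm [-117.8  144.4   -1.8] turn [-0.02  0.04 -0.  ] F [-0.1  0.5 -1.4] w 20.8 gf 20.0
```

```bash
python3 -m handwheel '[[[-17,20.5,0],[0,0,0],16],[[-20,25,0],[0,0,0],16],[[-20,25,0],[0,0,0],16],[[-20,25,0],[0,0,0],16],[[-20,25,0],[0,0,0],16]]' >/dev/null
python3 -m handwheel '[[[-14,16,0],[0,0,0],16],[[-6,8,0],[0,0,0],16],[[0,0,0],[0,0,0],16],[[0,0,0],[0,0,0],16],[[0,0,0],[0,0,0],16]]' >/dev/null
python3 chk.py .585 .3295
python3 go.py 0.585 0.3295 0.24
```

```text
cap [0.5849 0.331  0.2584 0.0122] 1615 cap-tcp [ 0.0015 -0.0013  0.0223]
rim [0.5856 0.3305 0.0186] 626
t 11.75 pos [0.5834 0.3325 0.2362] d mm [-3.4  0.5 -3.8] turn [-0.04 -0.06  0.15] F [-0.9  1.3 -0.1] w 20.8 gf 20.0
```

```bash
python3 go.py 0.5840 0.332 0.1297
python3 -m handwheel '[[[-0.5,0.5,15],[0,0,0],16],[[0,0,15],[0,0,0],16],[[0,0,10],[0,0,0],16],[[0,0,0],[0,0,0],16],[[0,0,0],[0,0,0],16]]'
python3 chk.py .585 .3295
python3 - <<'E'
from h import *
f=env.grab_frame("scene"); cv2.imwrite("pics/s4.png",cv2.resize(f["image"][80:280,220:460,::-1],None,fx=3,fy=3))
E
```

```text
t 11.75 pos [0.5834 0.3325 0.2362] d mm [ -0.8   0.5 106.5] turn [-0.04 -0.06  0.15] F [-0.9  1.3 -0.1] w 20.8 gf 20.0
t: 12.17
eef_pos: [0.5848, 0.3313, 0.196]
eef_rot: [-179.9, -0.0, 110.1]
contact_force: [-0.4, 0.8, 0.3]
grip_width: 0.237
gripper_force: 20.0
cap [0.5855 0.3304 0.2183 0.0113] 1605 cap-tcp [ 0.0007 -0.0009  0.0223]
rim [0.5859 0.3294 0.018 ] 1009
```

View pics/s4.png

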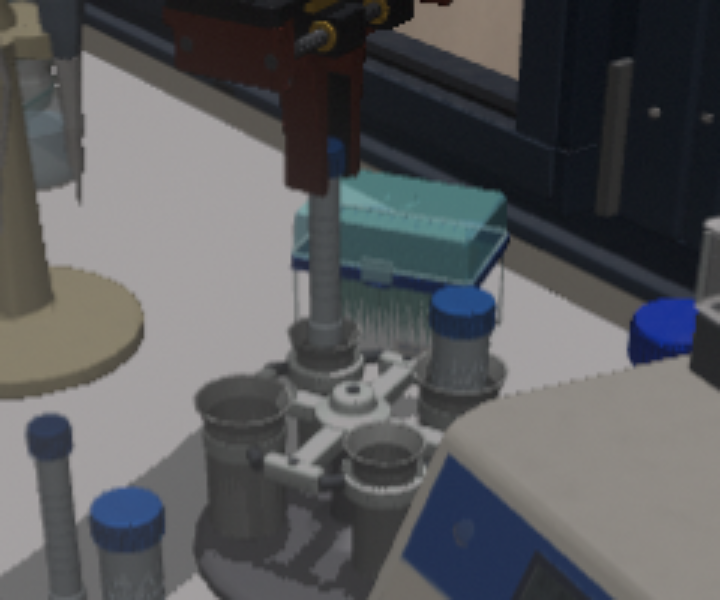

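The slim tube is upright with its foot centred over the mouth at about (325,335) in the crop. Lowering it.

```bash
python3 -m handwheel '[[[-0.8,0.2,10],[0,0,0],16],[[0,0,15],[0,0,0],16],[[0,0,15],[0,0,0],16],[[0,0,15],[0,0,0],16],[[0,0,6],[0,0,0],16]]'
python3 -m handwheel '[[[0,0,2],[0,0,0],16],[[0,0,0],[0,0,0],16],[[0,0,1],[0,0,0],16],[[0,0,0],[0,0,0],16]]'
python3 -m handwheel '[[[0,0,1],[0,0,0],16],[[0,0,0.5],[0,0,0],16],[[0,0,0],[0,0,0],16]]'
python3 go.py 0.5845 0.331 0.1297
```

```text
t: 12.68
eef_pos: [0.5853, 0.3296, 0.133]
eef_rot: [-179.9, 0.0, 110.0]
contact_force: [-0.8, -0.7, 0.7]
grip_width: 0.238
gripper_force: 20.0
t: 13.02
eef_pos: [0.5867, 0.3302, 0.133]
eef_rot: [179.9, -0.0, 110.0]
contact_force: [0.2, -0.4, -0.2]
grip_width: 0.235
gripper_force: 20.0
t: 13.27
eef_pos: [0.5862, 0.3301, 0.1309]
eef_rot: [180.0, -0.0, 110.0]
contact_force: [-0.1, 0.4, 0.6]
grip_width: 0.24
gripper_force: 20.0
t 13.27 pos [0.5862 0.3301 0.1309] d mm [ 1.4 -1.3  1.2] turn [ 0.02 -0.01  0.03] F [-0.1  0.4  0.6] w 21.2 gf 20.0
```

```bash
python3 -m handwheel '[[[0.5,-0.8,0.5],[0,0,0],16],[[0,0,0.5],[0,0,0],16],[[0,0,0],[0,0,0],16]]'
python3 -m handwheel '[[[0,0,0.5],[0,0,0],16],[[0,0,0.5],[0,0,0],16],[[0,0,0],[0,0,0],16]]'
```

```text
t: 13.52
eef_pos: [0.5854, 0.3304, 0.13]
eef_rot: [180.0, -0.0, 110.0]
contact_force: [0.4, 0.3, 1.8]
grip_width: 0.234
gripper_force: 20.0
t: 13.77
eef_pos: [0.586, 0.3305, 0.1299]
eef_rot: [179.9, -0.0, 110.0]
contact_force: [-0.9, -0.6, 7.5]
grip_width: 0.236
gripper_force: 20.0
```

```bash
python3 -m handwheel '[[[0,0,-0.8],[0,0,0],22],[[0,0,0],[0,0,0],30],[[0,0,0],[0,0,0],40],[[0,0,0],[0,0,0],45],[[0,0,0],[0,0,0],45]]'
python3 -m handwheel '[[[0,0,-12],[0,0,0],45],[[0,0,-25],[0,0,0],45],[[0,0,-35],[0,0,0],45],[[0,0,-36],[0,0,0],45]]' >/dev/null
python3 -m handwheel '[[[7.5,-25,0],[0,0,0],50],[[7.5,-25,0],[0,0,0],50],[[7.5,-25,0],[0,0,0],50],[[7.5,-25,0],[0,0,0],50]]' >/dev/null
python3 -m handwheel '[[[7.5,-25,0],[0,0,0],50],[[7.5,-25,0],[0,0,0],50],[[6,-20,0],[0,0,0],50],[[1.5,-6,0],[0,0,0],50],[[0,0,0],[0,0,0],50]]' >/dev/null
python3 -m handwheel '[[[0,0,0],[0,0,0],50],[[0,0,0],[0,0,0],50]]' >/dev/null
python3 - <<'E'
from h import *
f=env.grab_frame("wrist"); P=cloud(f); save(f,"w5.png"); print(caps(f,P,[(.403,.3195),(.399,.238)],[.118,.115]))
f=env.grab_frame("top"); P=cloud(f); print(caps(f,P,[(.6175,.252),(.585,.3295)],[.149,.152]))
E
python3 go.py 0.403 0.3195 0.095
```

```text
t: 14.18
eef_pos: [0.585, 0.3302, 0.1291]
eef_rot: [-180.0, 0.0, 110.0]
contact_force: [-1.2, -0.1, 0.7]
grip_width: 0.501
gripper_force: 0.0
[[0.4043, 0.3214, 0.118, 0.0118, 568.0], [0.4001, 0.2394, 0.1148, 0.0174, 1043.0]]
[[0.6182, 0.2511, 0.1489, 0.0178, 408.0], [0.5894, 0.3253, 0.1519, 0.0098, 63.0]]
t 15.53 pos [0.4031 0.319  0.2375] d mm [  0.6   0.  142.5] turn [ 0.03  0.03 -0.05] F [-0.4  0.2  0.8] w 50.3 gf 0.0
```

View pics/w5.png

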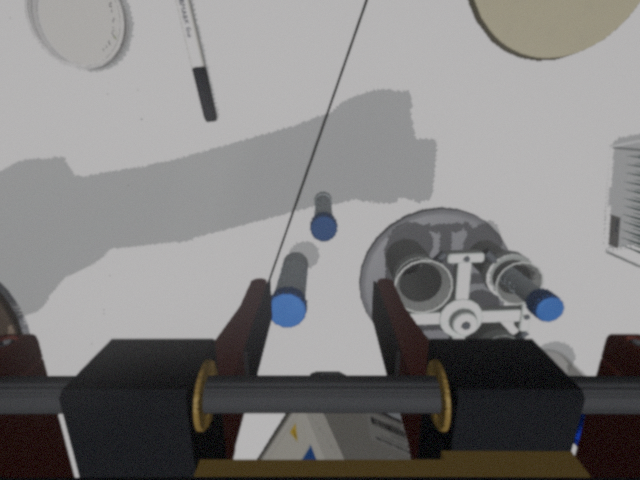

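The first slim tube is seated, with its cap at (545,303). The next one, at (323,227), lies on the fingers' midline.

```bash
python3 -m handwheel '[[[1.2,1,10],[0,0,0],50],[[0,0,35],[0,0,0],50],[[0,0,35],[0,0,0],50],[[0,0,30],[0,0,0],50],[[0,0,20],[0,0,0],50]]' >/dev/null
python3 -m handwheel '[[[0,0,11],[0,0,0],50],[[0,0,0],[0,0,0],45],[[0,0,0],[0,0,0],40],[[0,0,0],[0,0,0],35]]' 15 >/dev/null
python3 go.py 0.4037 0.3205 0.096
python3 -m handwheel '[[[0,0,0],[0,0,0],30],[[0,0,0],[0,0,0],26],[[0,0,0],[0,0,0],22],[[0,0,0],[0,0,0],18],[[0,0,0],[0,0,0],16]]' 15 >/dev/null
python3 -m handwheel '[[[0,0,0],[0,0,0],16],[[0,0,0],[0,0,0],16],[[0,0,0],[0,0,0],16]]' 20
```

```text
t 16.28 pos [0.4033 0.3212 0.0974] d mm [-0.8  0.1  1.4] turn [ 0.09 -0.03  0.  ] F [ 0.  -0.5  0.1] w 37.2 gf 0.0
t: 16.95
eef_pos: [0.403, 0.3212, 0.0971]
eef_rot: [179.9, -0.0, 110.0]
contact_force: [-0.9, 0.7, 5.8]
grip_width: 0.234
gripper_force: 20.0
```

```bash
python3 -m handwheel '[[[0,0,-8],[0,0,0],16],[[0,0,-25],[0,0,0],16],[[0,0,-35],[0,0,0],16],[[0,0,-38],[0,0,0],16],[[0,0,-36],[0,0,0],16]]' >/dev/null
python3 -m handwheel '[[[-15,10,0],[0,0,0],16],[[-25,16.5,0],[0,0,0],16],[[-25,16.5,0],[0,0,0],16],[[-25,16.5,0],[0,0,0],16],[[-25,16.5,0],[0,0,0],16]]' >/dev/null
python3 -m handwheel '[[[-18,12,0],[0,0,0],16],[[-8,5,0],[0,0,0],16],[[0,0,0],[0,0,0],16],[[0,0,0],[0,0,0],16],[[0,0,0],[0,0,0],16]]' >/dev/null
python3 chk.py .539 .2195
python3 go.py 0.539 0.2195 0.24
```

```text
cap [0.5368 0.2213 0.2594 0.0112] 1582 cap-tcp [ 0.0001 -0.0002  0.0211]
rim [0.5395 0.2197 0.0186] 610
t 18.25 pos [0.5367 0.2216 0.2384] d mm [-2.8  1.4 -1.6] turn [-0.04 -0.05  0.15] F [-1.  -0.1  0.1] w 20.6 gf 20.0
```

```bash
python3 -m handwheel '[[[-2.5,2,15],[0,0,0],16],[[0,0,15],[0,0,0],16],[[0,0,8],[0,0,0],16],[[0,0,0],[0,0,0],16],[[0,0,0],[0,0,0],16]]'
python3 chk.py .539 .2195
python3 go.py 0.5393 0.2199 0.131
```

```text
t: 18.67
eef_pos: [0.5401, 0.2191, 0.2004]
eef_rot: [-180.0, -0.0, 110.1]
contact_force: [0.1, -0.1, 0.0]
grip_width: 0.238
gripper_force: 20.0
cap [0.5399 0.2186 0.2216 0.0112] 1603 cap-tcp [-0.0002 -0.0005  0.0212]
rim [0.5396 0.219  0.0182] 925
t 18.72 pos [0.5406 0.2191 0.201 ] d mm [ 1.2 -1.  70. ] turn [ 0.02 -0.02  0.07] F [-0.1  0.5  0.2] w 20.7 gf 20.0
```

```bash
python3 -m handwheel '[[[0.5,-0.5,12],[0,0,0],16],[[0,0,15],[0,0,0],16],[[0,0,15],[0,0,0],16],[[0,0,15],[0,0,0],16],[[0,0,7],[0,0,0],16]]'
python3 -m handwheel '[[[0,0,2],[0,0,0],16],[[0,0,0],[0,0,0],16],[[0,0,1],[0,0,0],16],[[0,0,0],[0,0,0],16]]'
python3 go.py 0.5393 0.2196 0.131
```

```text
t: 19.13
eef_pos: [0.5393, 0.2186, 0.1346]
eef_rot: [-179.9, 0.0, 110.0]
contact_force: [-0.2, -0.5, -0.4]
grip_width: 0.239
gripper_force: 20.0
t: 19.47
eef_pos: [0.5406, 0.2189, 0.1342]
eef_rot: [179.9, -0.0, 110.0]
contact_force: [0.4, -0.2, -0.4]
grip_width: 0.235
gripper_force: 20.0
t 19.47 pos [0.5406 0.2189 0.1342] d mm [ 1.1 -1.   3.1] turn [ 0.07 -0.02  0.02] F [ 0.4 -0.2 -0.4] w 20.7 gf 20.0
```

```bash
python3 -m handwheel '[[[0.8,-0.8,1],[0,0,0],16],[[0,0,1],[0,0,0],16],[[0,0,0],[0,0,0],16]]'
python3 -m handwheel '[[[0,0,0.5],[0,0,0],16],[[0,0,0.5],[0,0,0],16],[[0,0,0],[0,0,0],16]]'
python3 -m handwheel '[[[0,0,0.3],[0,0,0],16],[[0,0,0],[0,0,0],16],[[0,0,0],[0,0,0],16]]'
```

```text
t: 19.72
eef_pos: [0.5391, 0.2194, 0.1316]
eef_rot: [180.0, -0.0, 110.0]
contact_force: [0.3, 0.2, 0.1]
grip_width: 0.238
gripper_force: 20.0
t: 19.97
eef_pos: [0.5397, 0.2194, 0.1311]
eef_rot: [179.9, -0.0, 110.0]
contact_force: [-0.4, 0.5, 5.1]
grip_width: 0.235
gripper_force: 20.0
t: 20.22
eef_pos: [0.5399, 0.2194, 0.1311]
eef_rot: [179.9, -0.0, 110.0]
contact_force: [-0.7, -0.9, 6.4]
grip_width: 0.235
gripper_force: 20.0
```

```bash
python3 -m handwheel '[[[0,0,-0.6],[0,0,0],22],[[0,0,0],[0,0,0],30],[[0,0,0],[0,0,0],40],[[0,0,0],[0,0,0],45],[[0,0,0],[0,0,0],45]]' >/dev/null
python3 -m handwheel '[[[0,0,-12],[0,0,0],45],[[0,0,-25],[0,0,0],45],[[0,0,-35],[0,0,0],45],[[0,0,-35],[0,0,0],45]]' >/dev/null
python3 -m handwheel '[[[11,-21,0],[0,0,0],60],[[13,-25,0],[0,0,0],60],[[13,-25,0],[0,0,0],60],[[13,-25,0],[0,0,0],60],[[11,-20,0],[0,0,0],60]]' >/dev/null
python3 -m handwheel '[[[5,-9.5,0],[0,0,0],60],[[0,0,0],[0,0,0],60],[[0,0,0],[0,0,0],60],[[0,0,0],[0,0,0],60]]' >/dev/null
python3 - <<'E'
from h import *
f=env.grab_frame("wrist"); P=cloud(f); print(caps(f,P,[(.399,.238)],[.115]))
f=env.grab_frame("top"); P=cloud(f); save(f,"t6.png"); print(caps(f,P,[(.6175,.252),(.585,.3295),(.539,.2195)],[.149,.152,.152]))
E
python3 go.py 0.3995 0.2385 0.092
```

```text
[[0.3996, 0.2392, 0.115, 0.0177, 1326.0]]
[[0.6183, 0.2511, 0.149, 0.0182, 411.0], [0.5859, 0.3275, 0.1518, 0.0116, 178.0], None]
t 21.82 pos [0.3997 0.2379 0.2379] d mm [ 7.000e-01 -1.000e-01  1.459e+02] turn [ 0.03  0.02 -0.05] F [ 0.2  0.2 -0.9] w 60.1 gf 0.0
```

View pics/t6.png

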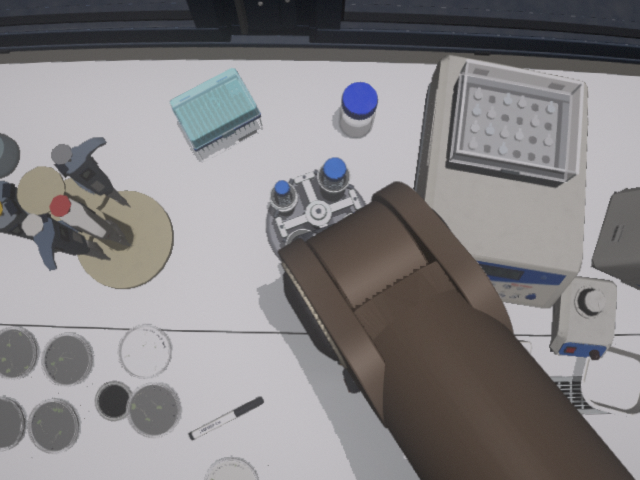

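Two of the loaded tubes show, at (335,168) and (283,190), and the arm hides the third. Next is the last wide tube.

```bash
python3 -m handwheel '[[[0.5,0,10],[0,0,0],60],[[0,0,35],[0,0,0],60],[[0,0,35],[0,0,0],60],[[0,0,35],[0,0,0],60],[[0,0,20],[0,0,0],60]]' >/dev/null
python3 -m handwheel '[[[0,0,10],[0,0,0],55],[[0,0,0],[0,0,0],50],[[0,0,0],[0,0,0],45],[[0,0,0],[0,0,0],40],[[0,0,0],[0,0,0],36]]' 15 >/dev/null
python3 go.py 0.3995 0.2388 0.092
python3 -m handwheel '[[[0,0,0],[0,0,0],32],[[0,0,0],[0,0,0],28],[[0,0,0],[0,0,0],28],[[0,0,0],[0,0,0],28],[[0,0,0],[0,0,0],28]]' 25
python3 -m handwheel '[[[0,0,-8],[0,0,0],28],[[0,0,-25],[0,0,0],28],[[0,0,-35],[0,0,0],28],[[0,0,-38],[0,0,0],28],[[0,0,-38],[0,0,0],28]]'
python3 go.py 0.507 0.298 0.238
```

```text
t 22.65 pos [0.3994 0.2393 0.094 ] d mm [-0.5 -0.1  2. ] turn [ 0.13 -0.06  0.02] F [0.  0.1 0.6] w 37.6 gf 0.0
t: 23.07
eef_pos: [0.3994, 0.2394, 0.0939]
eef_rot: [179.9, -0.1, 110.0]
contact_force: [0.3, -0.3, 8.5]
grip_width: 0.375
gripper_force: 25.0
t: 23.48
eef_pos: [0.3979, 0.2378, 0.2387]
eef_rot: [-180.0, 0.0, 110.0]
contact_force: [1.2, 0.5, -0.1]
grip_width: 0.379
gripper_force: 25.0
t 23.48 pos [0.3979 0.2378 0.2387] d mm [ 19.3 123.    0.6] turn [-0.04  0.04 -0.02] F [ 1.2  0.5 -0.1] w 33.3 gf 25.0
```

```bash
python3 -m handwheel '[[[3,20,0],[0,0,0],28],[[4,25,0],[0,0,0],28],[[4,25,0],[0,0,0],28],[[4,25,0],[0,0,0],28],[[3,18,0],[0,0,0],28]]' >/dev/null
python3 -m handwheel '[[[1,9,0],[0,0,0],28],[[0,0,0],[0,0,0],28],[[0,0,0],[0,0,0],28],[[0,0,0],[0,0,0],28]]' >/dev/null
python3 chk.py .507 .298
python3 go.py 0.507 0.298 0.24
```

```text
cap [0.5058 0.2968 0.2583 0.0175] 3948 cap-tcp [ 0.0001 -0.0008  0.0214]
rim [0.5073 0.2982 0.0235] 752
t 24.28 pos [0.5057 0.2977 0.237 ] d mm [-0.2  1.4 -3. ] turn [-0.03 -0.02  0.01] F [ 0.5 -0.1 -0.3] w 33.0 gf 25.0
```

```bash
python3 -m handwheel '[[[0.8,1.5,15],[0,0,0],28],[[0,0,15],[0,0,0],28],[[0,0,8],[0,0,0],28],[[0,0,0],[0,0,0],28],[[0,0,0],[0,0,0],28]]' >/dev/null
python3 chk.py .507 .298
python3 go.py 0.5072 0.2988 0.1276
```

```text
cap [0.5081 0.2991 0.2204 0.0175] 3945 cap-tcp [ 0.0009 -0.0003  0.0214]
rim [0.5075 0.2975 0.0234] 1024
t 24.75 pos [0.5077 0.2996 0.1995] d mm [-0.6 -0.8 71.9] turn [ 0.03 -0.02  0.02] F [-0.6 -0.6 -0.2] w 32.8 gf 25.0
```

```bash
python3 -m handwheel '[[[-1,-1,12],[0,0,0],28],[[0,0,15],[0,0,0],28],[[0,0,15],[0,0,0],28],[[0,0,15],[0,0,0],28],[[0,0,8],[0,0,0],28]]'
python3 -m handwheel '[[[0,0,2],[0,0,0],28],[[0,0,1],[0,0,0],28],[[0,0,0],[0,0,0],28],[[0,0,0],[0,0,0],28]]'
python3 go.py 0.5070 0.2982 0.1276
```

```text
t: 25.17
eef_pos: [0.5068, 0.2983, 0.1332]
eef_rot: [-180.0, -0.0, 110.0]
contact_force: [-0.4, -0.6, -0.7]
grip_width: 0.376
gripper_force: 25.0
t: 25.5
eef_pos: [0.5076, 0.2986, 0.1317]
eef_rot: [179.9, -0.0, 110.0]
contact_force: [-0.1, -0.6, -1.0]
grip_width: 0.377
gripper_force: 25.0
t 25.5 pos [0.5076 0.2986 0.1317] d mm [-0.2 -0.8  4.1] turn [ 0.08 -0.03  0.03] F [-0.1 -0.6 -1. ] w 33.2 gf 25.0
```

```bash
python3 -m handwheel '[[[0,-0.6,1],[0,0,0],28],[[0,0,1],[0,0,0],28],[[0,0,0],[0,0,0],28]]'
python3 -m handwheel '[[[0,0,1],[0,0,0],28],[[0,0,0.5],[0,0,0],28],[[0,0,0],[0,0,0],28]]'
python3 -m handwheel '[[[0,0,0.4],[0,0,0],28],[[0,0,0],[0,0,0],28],[[0,0,0],[0,0,0],28]]'
```

```text
t: 25.75
eef_pos: [0.5065, 0.2982, 0.1289]
eef_rot: [180.0, -0.0, 110.0]
contact_force: [0.1, -0.0, -0.3]
grip_width: 0.378
gripper_force: 25.0
t: 26.0
eef_pos: [0.5069, 0.2984, 0.1279]
eef_rot: [179.9, -0.0, 110.0]
contact_force: [-0.8, -0.8, 4.3]
grip_width: 0.374
gripper_force: 25.0
t: 26.25
eef_pos: [0.507, 0.2985, 0.1279]
eef_rot: [179.9, -0.0, 110.0]
contact_force: [-1.5, -0.0, 6.7]
grip_width: 0.374
gripper_force: 25.0
```

```bash
python3 -m handwheel '[[[0,0,-0.6],[0,0,0],36],[[0,0,0],[0,0,0],42],[[0,0,0],[0,0,0],50],[[0,0,0],[0,0,0],55],[[0,0,0],[0,0,0],55]]' >/dev/null
python3 -m handwheel '[[[0,0,-12],[0,0,0],55],[[0,0,-25],[0,0,0],55],[[0,0,-35],[0,0,0],55],[[0,0,-35],[0,0,0],55]]'
python3 -m handwheel '[[[15,-25,0],[0,0,0],55],[[20,-25,0],[0,0,0],55],[[25,-25,0],[0,0,0],55],[[30,-25,0],[0,0,0],55],[[30,-20,0],[0,0,0],55]]' >/dev/null
python3 -m handwheel '[[[30,-10,0],[0,0,0],55],[[30,-10,0],[0,0,0],55],[[30,0,0],[0,0,0],55],[[30,0,0],[0,0,0],55],[[0,0,0],[0,0,0],55]]'
python3 -m handwheel '[[[0,0,0],[0,0,0],55],[[0,0,0],[0,0,0],55],[[0,0,0],[0,0,0],55]]' >/dev/null
python3 - <<'E'
from h import *
f=env.grab_frame("top"); P=cloud(f); save(f,"t7.png"); print(caps(f,P,[(.6175,.252),(.585,.3295),(.539,.2195),(.507,.298)],[.149,.152,.152,.149]))
f=env.grab_frame("scene"); save(f,"s7.png"); P=cloud(f);print(caps(f,P,[(.6175,.252),(.585,.3295),(.539,.2195),(.507,.298)],[.149,.152,.152,.149]))
E
```

```text
t: 27.0
eef_pos: [0.5061, 0.2975, 0.2359]
eef_rot: [-179.9, 0.1, 110.0]
contact_force: [1.9, 1.5, -0.5]
grip_width: 0.626
gripper_force: 0.0
t: 27.83
eef_pos: [0.2888, 0.4812, 0.2349]
eef_rot: [180.0, -0.1, 110.4]
contact_force: [0.1, -0.5, -0.3]
grip_width: 0.622
gripper_force: 0.0
[[0.6177, 0.2512, 0.1488, 0.0177, 415.0], [0.5863, 0.3275, 0.1518, 0.0117, 178.0], [0.5402, 0.2188, 0.1517, 0.0116, 182.0], [0.5074, 0.2969, 0.1485, 0.0175, 436.0]]
[[0.6145, 0.2506, 0.1482, 0.0182, 209.0], [0.5843, 0.3276, 0.151, 0.0116, 83.0], [0.5388, 0.2186, 0.1517, 0.0121, 127.0], [0.5063, 0.2972, 0.1492, 0.0187, 248.0]]
```

View pics/t7.png

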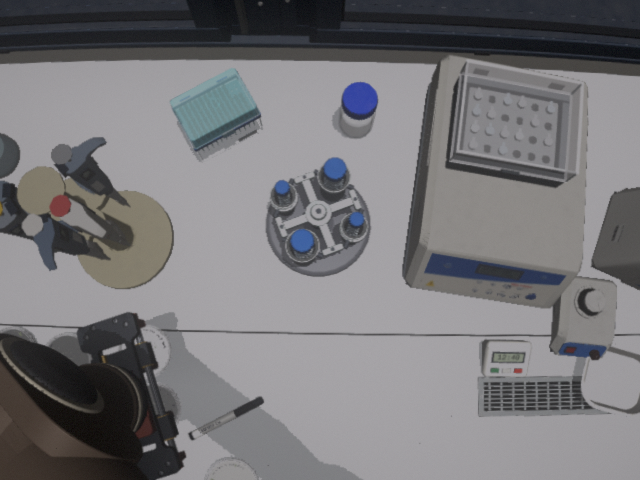

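View pics/s7.png

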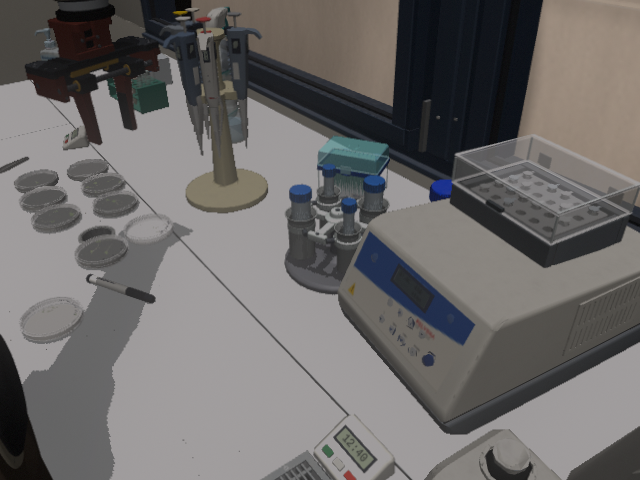

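Both views show all four tubes seated: wide at (303,240) and (335,168), slim at (283,188) and (356,218). Their tops are at 0.149 and 0.152 m, the tip box, bottle and timer have not moved, and the gripper is clear.

```bash
python3 -c "
from plant import env
print(env.sign_off())"
```

```text
the job is handed in; nothing more can be done
None
```

All four tubes are standing released at the bottom of their matching buckets, wide facing wide and slim facing slim; no tube was knocked over, the tip box, bottle and timer were left where they were, and the job was handed in at about 28 s of the 104 s allowed.

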